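Hold a metal bar in the corner of a marking jig

ROBOT

A 7-joint arm with a two-finger parallel gripper is mounted at the origin on the work surface. World frame = base frame: x ahead of the robot, y to its left, z up, the work surface at z = 0. Lengths are in m, angles in rad, forces in N, time in s.
With the tool pointing down it reaches from about 0.425 to 0.825 m from the base axis. Payload 3.6 kg.
Tool frame: the origin (TCP) lies midway between the tips of the shut fingers; the grasp point (between the pads) lies 19 mm behind it (ctrl.grip_point_offset is the distance from the TCP to the grasp point, in m); x points along the fingers, y is the direction in which the jaws open and shut, and the axes are right-handed (so a half turn about x gives the same grasp; the last joint's range is limited). The gripper opens to 93 mm and grips with 3 to 60 N. Pads are 15 mm wide; open, the fingers measure 128 mm over their backs; the gripper's body (75 mm by 188 mm) begins 65 mm behind the grasp point.
Start: joints at [-1.377, 0.615, -0.013, 1.423, 0.008, 1.103, -0.04], TCP at [0.142, 0.634, 0.219] pointing down, gripper open.
Joint ranges: [-3.12, 3.12], [-0.3, 2.06], [-1.34, 1.32], [0.26, 2.42], [-1.36, 4.5], [0.01, 1.98], [-2.84, 2.84]. Speed limits (rad/s): [2.79, 2.79, 3.14, 3.14, 3.14, 3.14, 3.14].

INTERFACE

Orientations are given as a unit quaternion [w, x, y, z].
In Python, from plant import readout, imaging, ctrl gives the robot as it stands. The module is installed in compiled form; this text tells all that it offers.
- The arm moves only by the tool carry_out, never from a script. Its argument "series" is a list of rows, each a list of 3 entries, a list of its own where there are three numbers: the finger opening in mm, from 0 to 93, then the shift along the tool's x, y, z in mm, then the turn, a rotation vector about the tool's x, y, z in rad. In form: [[gripper, [x, y, z], [wx, wy, wz]], ...]. A call has 1 to 12 rows; each row shifts and turns the pose as measured when the row begins, along the tool's axes as they then stand; what a row does not reach is not made up. A row lasts 1/12 s, in which the tool goes at most 41.7 mm and 7.16 degrees, less where a joint would pass 70% of its speed; a pose out of reach is approached as far as the arm can. A call with a gripper value outside its range is refused whole. The fingers move at their own pace and stop on an object; "grip_force" is the grip in N (left out, the last holds). Time passes only in rows, so rows that do not move let the fingers close. It gives the time, the measured TCP pose, the force and the opening at its end, in the units of the state.
- readout.state(): the state, without advancing time (a new reading comes with each control period).
- imaging.capture(name): name is "side" or "top" or "wrist"; returns the picture (384x512x3 uint8, blue, green, red); there is no depth.
- imaging.get_calibration(name): a dict with "fx", "fy", "cx", "cy" (pixels), "rvec" (rotation vector, rad) and "tvec" (3), from world to camera coordinates, as OpenCV has them. Camera axes: x right, y down, z forward; pixel columns grow to the right and rows downward; lengths in m; the calibration is good to about 2 mm. A picture is of the moment at which its call begins: read the wrist's pose just before it. get_calibration takes no time and is no camera call; for the wrist camera it gives the pose at the moment of the call.
- ctrl.close_job(): hands the job in, once; it reports no verdict.
The state is a dict: "time": time; "joint_positions": joint angles; "dq": joint speeds; "tau": joint torques, N m; "position": TCP position; "ee_rot": TCP orientation; "force": force on the tool from outside, world axes, zero at the start; "moment": the same for the moment, N m; "opening": finger opening in m.
Only numpy, scipy, OpenCV 4.12 (cv2) and the standard library are available. Lean on these libraries where they do the work, as an engineer would, in place of code of your own. Each camera call takes 0.05 s, during which the arm holds its last target.

TASK

Press the cap of the bench-mounted air can all the way down and let it spring back up, to blow the marking jig clean. Then take the T-section aluminium bar, lay it rib up on the jig's board with its long side along the long fence, and work it fully into the corner, flat against the fence and with its end up to the short end stop. Finish while still holding it there for marking, with one firm diagonal push that presses the bar against the fence and down on the board at the same time (the program ends without letting go), and leave the other things on the bench alone.

Things in the scene. Friction and masses are not known exactly. Their poses are not given: they have to be found in the camera images.
- cap (a joint): travel of the white sprung cap of the air can: 0 up, 0.009 m fully down; it moves straight down, takes about 2.4 N to start and about 8 N to hold fully down, and springs back by itself
- cap_top (a point): centre of the flat top of that cap, a white disc 30 mm across and 16 mm tall with a thin nozzle tube to one side, 167 mm above the bench when up; the plain aluminium can, 54 mm across, stands fixed in a dark square bracket on the bench
- bar_mid (a point): centre of the loose plain aluminium bar, half-way up (16 mm above its underside): an inverted T in section, 70 mm long along its y; flange 50 mm wide along its x and 14 mm thick; on it, centred, a rib 16 mm wide along x, 18 mm high, running the full 70 mm length, its top 32 mm above the underside; z up out of the rib; about 0.2 kg; it starts rib up on the bench. The same turned by half a turn about z
- board: dark wooden board of the marking jig, fixed to the bench, 150 mm along its x, 240 mm along its y; origin at the centre of its underside; its flat top is 14 mm above that, 18 mm above the bench; waxed: the bar slides on it, and on fence and stop, with a friction coefficient of only about 0.2
- fence: long steel fence fixed on the board along its +x edge: 220 mm long along its y, 18 mm wide along x, 12 mm high; origin at the centre of its underside, on the board's top; the working face looks to its -x, 9 mm from the origin
- stop: short steel end stop fixed on the board near its +y end, square to the fence: 60 mm along its x, 18 mm wide along y, 12 mm high; origin at the centre of its underside, on the board's top; the working face looks to its -y, 9 mm from the origin
- corner (a point): point on the board's top where the working faces of fence and stop meet; axes as the board's: x towards the fence, y along the fence towards the stop, z up. The fully seated bar's centre lies at x -25, y -35, z +16 mm from it
- pan: shallow brass dish 110 mm across, loose; leave alone; origin under its centre
- bangle: plain brass bangle 68 mm across, 8 mm high, loose on the bench; leave alone; origin under its centre
- weight: small brass balance weight with a knob on top, 32 mm across, 47 mm tall, standing loose on the bench; leave alone; origin under its centre
Things that resemble listed ones, but are neither listed nor needed, are in the scene too. Leave any green or orange look-alike of the part that bears cap alone. Several things look just like the part that bears bar_mid: the one meant starts farthest to the robot's right.

How it is judged:
By the outcome, as a careful person would: the job done as asked, in the order asked, and still so for the second after the job is handed in, while the arm keeps its last pose, push and grip.
It also fails if it takes over 58 s, if anything falls off the work surface, if the arm or the gripper's body presses on something with over 40 N, if the wrist force passes 120 N, or if a joint passes its speed limit or range.

## Working session

There is one attempt and no reset: what is moved stays moved. The work goes in short steps, Python scripts to look and compute and a tool call to move; the robot and the scene stay as the last step left them, time stands still between calls to the robot, and variables do not carry over. Pictures are saved under pics/ and viewed, and the job is handed in when it is done.

Besides the shell and the picture viewer there is one more tool, called after ">>>" in YAML: its name, and indented under it one key for each argument. carry_out: Moves the arm, as the interface text tells. Its arguments: {"type":"object","properties":{"series":{"type":"array"},"grip_force":{"type":"number"}},"required":["series"]}

```bash
mkdir -p pics; cat > h.py <<'E'
import numpy as np, cv2
from scipy.spatial.transform import Rotation as R
from plant import readout, imaging, ctrl
def cal(n):
    c=imaging.get_calibration(n); K=np.array([[c['fx'],0,c['cx']],[0,c['fy'],c['cy']],[0,0,1]],float)
    return K,cv2.Rodrigues(np.array(c['rvec'],float))[0],np.array(c['tvec'],float).ravel()
def ray(C,p):
    K,r,t=C; d=r.T@np.linalg.inv(K)@np.array([p[0],p[1],1.]); return -r.T@t,d/np.linalg.norm(d)
def plane(C,p,z):
    o,d=ray(C,p); return o+d*(z-o[2])/d[2]
def tri(obs):
    A=np.zeros((3,3));b=np.zeros(3)
    for C,p in obs:
        o,d=ray(C,p);M=np.eye(3)-np.outer(d,d);A+=M;b+=M@o
    x=np.linalg.solve(A,b); return x,[np.linalg.norm(np.cross(x-ray(C,p)[0],ray(C,p)[1])) for C,p in obs]
def proj(C,X):
    K,r,t=C; q=K@(r@np.asarray(X,float)+t); return q[:2]/q[2]
def st():
    s=readout.state(); q=s['ee_rot']; return s,R.from_quat([q[1],q[2],q[3],q[0]]).as_matrix()
E
python3 - <<'E'
from h import *
s,M=st(); print(s); print(M); print(ctrl.grip_point_offset)
for n in ['side','top','wrist']:
    C=cal(n); im=imaging.capture(n); cv2.imwrite(f'pics/{n}0.png',im); np.savez(f'pics/{n}0.npz',im=im,K=C[0],r=C[1],t=C[2]); print(n,C[0][0,0],-C[1].T@C[2],C[1][2])
E
```

```text
{'time': 0.0, 'joint_positions': array([-1.37648899,  0.61593434, -0.0125934 ,  1.42490076,  0.0081001 ,
        1.10340739, -0.0403947 ]), 'dq': array([ 0.00078536, -0.00091437, -0.00011481,  0.00093035, -0.00158819,
        0.00023087, -0.00207316]), 'tau': array([ 8.54189821e-04, -4.58938909e+01,  2.08966532e-01, -1.65738434e+01,
       -6.11450546e-02,  2.07034458e-02,  2.55178584e-04]), 'position': array([0.14219   , 0.63343659, 0.21747083]), 'ee_rot': array([ 0.70272005,  0.07697465,  0.70288631, -0.07880527]), 'force': array([0.21262899, 0.61275395, 0.28612071]), 'moment': array([ 0.01111806, -0.00759659, -0.09722541]), 'opening': 0.0929929415982556}
[[-5.18872463e-04  2.18964933e-01  9.75732591e-01]
 [-2.54723396e-03  9.75729267e-01 -2.18965542e-01]
 [-9.99996621e-01 -2.59903438e-03  5.14758641e-05]]
0.0188
side 369.7055996216994 [ 0.18231331 -0.61707647  0.63041674] [ 0.48434492  0.68011833 -0.55031724]
top 366.5282621590701 [0.51331002 0.03367951 1.18341669] [ 0.104704   -0.01124414 -0.99443986]
wrist 306.7854953792654 [0.06293021 0.65171865 0.38343815] [ 0.28445099 -0.0666005  -0.95637441]
```

View pics/side0.png

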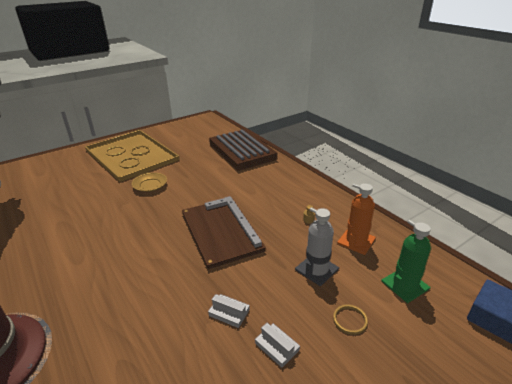

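View pics/top0.png

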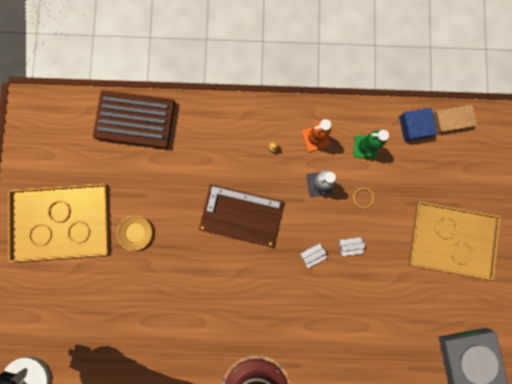

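View pics/wrist0.png

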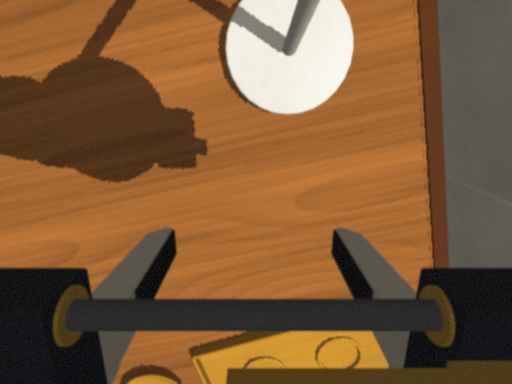

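Top view: two aluminium bars, A (314,255) and B (352,246). B has the smaller y, so it is farther to the robot's right and is the one meant. The plain can is at (322,182), with the orange (320,135) and green (372,145) ones being look-alikes. The board is at (243,215), with its fence along the top and its stop on the left. Next: enlarged crops and rough positions.

```bash
python3 - <<'E'
from h import *
t=cv2.imread('pics/top0.png'); s=cv2.imread('pics/side0.png')
a=cv2.resize(t[150:280,190:390],None,fx=3.9,fy=3.9,interpolation=cv2.INTER_CUBIC)[:600]
cv2.imwrite('pics/topc.png',a)
b=cv2.resize(s[180:370,175:375],None,fx=3.1,fy=3.1,interpolation=cv2.INTER_CUBIC)[:600]
cv2.imwrite('pics/sidec.png',b)
T=cal('top');S=cal('side')
for n,p,z in [('A',(314,255),.025),('B',(352,246),.025),('cap',(329,176),.167),('board',(243,215),.018),('weight',(274,148),.03),('bangle',(363,197),0.008),('pan',(135,233),.01),('cornerish',(213,189),.018)]:
    print(n,plane(T,p,z).round(3))
print('B tri',tri([(T,(352,246)),(S,(278,344))]),'cap',tri([(T,(329,176)),(S,(322,212))]))
E
```

```text
A [ 0.422 -0.17   0.025]
B [ 0.453 -0.289  0.025]
cap [ 0.653 -0.185  0.167]
board [0.54  0.055 0.018]
weight [ 0.757 -0.037  0.03 ]
bangle [ 0.61  -0.33   0.008]
pan [0.474 0.395 0.01 ]
cornerish [0.62  0.154 0.018]
B tri (array([ 0.4527064 , -0.29358126,  0.01059792]), [np.float64(0.000290412279933062), np.float64(0.0002904122799331457)]) cap (array([ 0.65260786, -0.1848384 ,  0.16518308]), [np.float64(0.0005687729317029354), np.float64(0.0005687729317030222)])
```

View pics/topc.png

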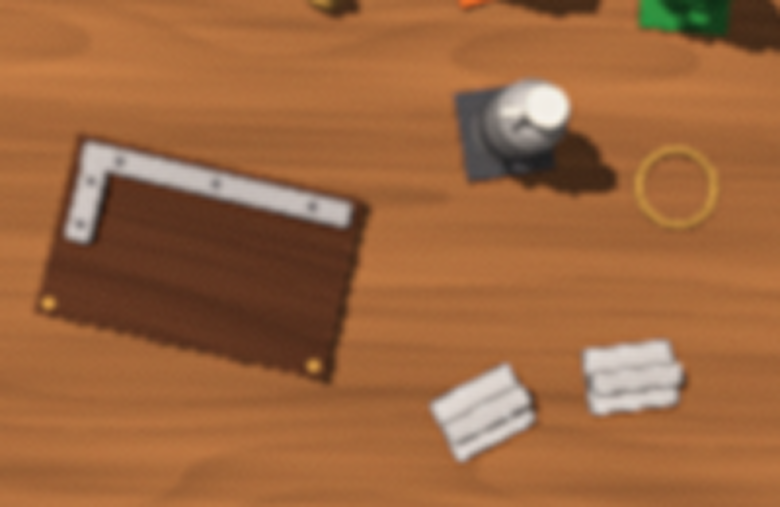

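View pics/sidec.png

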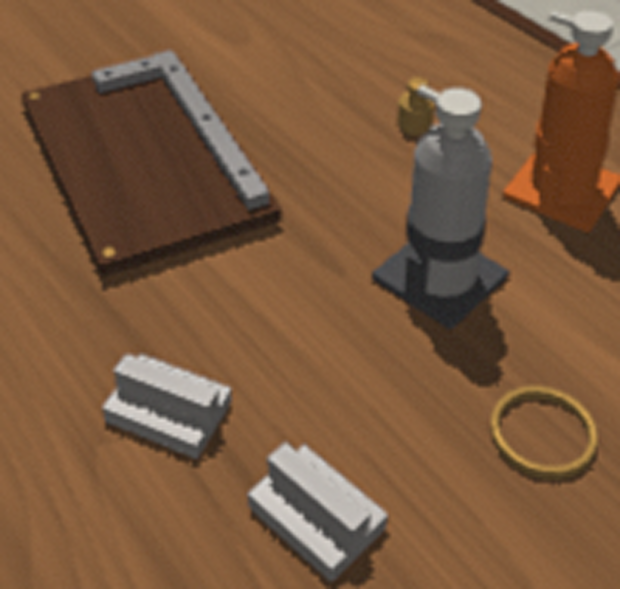

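B's crop position fits "farthest to the robot's right" (y about -0.29, against -0.17 for A). Next, a helper that works out row deltas.

```bash
cat >> h.py <<'E'
def down(psi):
    y=np.array([np.cos(psi),np.sin(psi),0]);x=np.array([0,0,-1.]);return np.array([x,y,np.cross(x,y)]).T
def plan(wps,step=.040,rs=.12):
    """wps: list of (pos, psi_deg or None). prints rows"""
    s,M=st(); p=s['position'].copy(); rows=[]
    for tgt,psi in wps:
        tgt=np.array(tgt,float); Mt=M if psi is None else down(np.radians(psi))
        rv=R.from_matrix(M.T@Mt).as_rotvec()
        n=max(int(np.ceil(np.linalg.norm(tgt-p)/step)),int(np.ceil(np.linalg.norm(rv)/rs)),1)
        for i in range(n):
            rows.append((np.round(M.T@(tgt-p)/(n-i)*1000,1),np.round(rv/n,3)))
            p=p+(tgt-p)/(n-i); M=M@R.from_rotvec(rv/n).as_matrix()
    for r in rows: print(r[0].tolist(),r[1].tolist())
def show():
    s,M=st(); print('t %.2f'%s['time'],'p',s['position'].round(4),'psi %.2f'%np.degrees(np.arctan2(M[1,1],M[0,1])),'tilt',(M[:2,0]).round(3),'F',s['force'].round(2),'op %.4f'%s['opening'],'q',s['joint_positions'].round(2)[[0,6]])
E
python3 - <<'E'
from h import *
S=cal('side');T=cal('top')
print(tri([(T,(330,177.4)),(S,(323.1,213.2))]))
plan([((.43,.33,.25),10),((.51,-.02,.25),-13.5)])
E
```

```text
(array([ 0.6499725 , -0.18867752,  0.16518089]), [np.float64(0.0009763905767599438), np.float64(0.0009763905767599538)])
[-2.9, -21.2, 31.6] [0.107, 0.0, 0.0]
[-2.9, -17.7, 33.7] [0.107, 0.0, 0.0]
[-2.9, -14.0, 35.4] [0.107, 0.0, 0.0]
[-2.9, -10.2, 36.6] [0.107, 0.0, 0.0]
[-2.9, -6.2, 37.5] [0.107, 0.0, 0.0]
[-2.9, -2.2, 38.0] [0.107, 0.0, 0.0]
[-2.9, 1.9, 38.0] [0.107, 0.0, 0.0]
[-2.9, 5.9, 37.6] [0.107, 0.0, 0.0]
[-2.9, 9.9, 36.7] [0.107, 0.0, 0.0]
[-2.9, 13.8, 35.5] [0.107, 0.0, 0.0]
[-2.9, 17.5, 33.8] [0.107, 0.0, 0.0]
[0.0, 2.0, 39.8] [0.046, 0.0, 0.0]
[0.0, 3.8, 39.7] [0.046, 0.0, 0.0]
[0.0, 5.6, 39.5] [0.046, 0.0, 0.0]
[0.0, 7.4, 39.2] [0.046, 0.0, 0.0]
[0.0, 9.2, 38.8] [0.046, 0.0, 0.0]
[0.0, 10.9, 38.4] [0.046, 0.0, 0.0]
[0.0, 12.7, 37.8] [0.046, 0.0, 0.0]
[0.0, 14.4, 37.2] [0.046, 0.0, 0.0]
[0.0, 16.1, 36.5] [0.046, 0.0, 0.0]
```

>>> carry_out:
  series:
    - [0,[-3,-21,32],[0.107,0,0]]
    - [0,[-3,-18,34],[0.107,0,0]]
    - [0,[-3,-14,35],[0.107,0,0]]
    - [0,[-3,-10,37],[0.107,0,0]]
    - [0,[-3,-6,37],[0.107,0,0]]
    - [0,[-3,-2,38],[0.107,0,0]]
    - [0,[-3,2,38],[0.107,0,0]]
    - [0,[-3,6,37],[0.107,0,0]]
    - [0,[-3,10,37],[0.107,0,0]]
    - [0,[-3,14,35],[0.107,0,0]]
    - [0,[-3,17,34],[0.107,0,0]]
    - [0,[0,2,40],[0.046,0,0]]

```text
time: 1.15
position: [0.4354, 0.2809, 0.2448]
ee_rot: [0.52, 0.474, 0.524, -0.479]
force: [1.4, -0.8, 0.7]
opening: 0.0173
```

```bash
python3 - <<'E'
from h import *
show()
plan([((.51,-.02,.25),-13.5)])
E
```

```text
t 1.15 p [0.4354 0.2809 0.2448] psi 5.18 tilt [-0.009 -0.001] F [ 1.44 -0.83  0.73] op 0.0173 q [-0.87 -0.34]
[-0.7, 5.9, 38.3] [0.041, 0.0, 0.001]
[-0.7, 7.4, 38.0] [0.041, 0.0, 0.001]
[-0.7, 9.0, 37.7] [0.041, 0.0, 0.001]
[-0.7, 10.5, 37.3] [0.041, 0.0, 0.001]
[-0.7, 12.0, 36.8] [0.041, 0.0, 0.001]
[-0.7, 13.5, 36.3] [0.041, 0.0, 0.001]
[-0.7, 15.0, 35.7] [0.041, 0.0, 0.001]
[-0.7, 16.4, 35.1] [0.041, 0.0, 0.001]
```

>>> carry_out:
  series:
    - [0,[-1,6,38],[0.041,0,0.001]]
    - [0,[-1,7,38],[0.041,0,0.001]]
    - [0,[-1,9,38],[0.041,0,0.001]]
    - [0,[-1,10,37],[0.041,0,0.001]]
    - [0,[-1,12,37],[0.041,0,0.001]]
    - [0,[-1,13,36],[0.041,0,0.001]]
    - [0,[-1,15,36],[0.041,0,0.001]]
    - [0,[-1,16,35],[0.041,0,0.001]]
    - [0,[0,0,0],[0,0,0]]

```text
time: 1.9
position: [0.5065, -0.0451, 0.2533]
ee_rot: [-0.431, -0.561, -0.426, 0.564]
force: [-0.0, 0.0, -0.1]
opening: 0.0005
```

```bash
python3 - <<'E'
from h import *
show()
C=cal('wrist'); im=imaging.capture('wrist'); cv2.imwrite('pics/wA.png',im); np.savez('pics/wA.npz',K=C[0],r=C[1],t=C[2])
print(-C[1].T@C[2])
E
```

```text
t 1.90 p [ 0.5065 -0.0451  0.2533] psi -15.39 tilt [ 0.    -0.008] F [-0.03  0.01 -0.07] op 0.0005 q [-0.34  0.02]
[0.52832316 0.03475651 0.41844668]
```

View pics/wA.png

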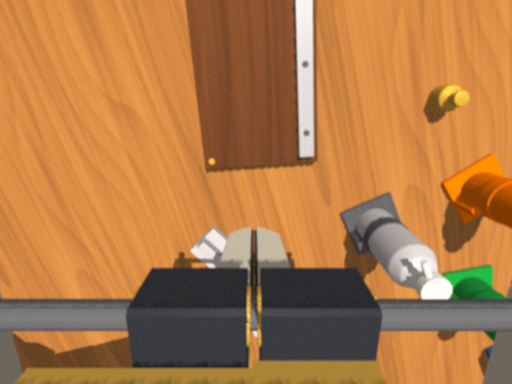

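The wrist view shows the board (fence inner edge along column 297, its -y end at row 160), the can with the white cap at (436,288), the weight at (453,97), and bar A at (210,245). The stop is out of view, so I'll measure the corner later on the way back. Cap first.

```bash
python3 - <<'E'
from h import *
im=cv2.imread('pics/wA.png');z=np.load('pics/wA.npz');W=(z['K'],z['r'],z['t'])
T=cal('top');S=cal('side')
def cent(im,box,th):
    x0,y0,x1,y1=box;g=im[y0:y1,x0:x1].min(2);m=(g>th).astype(np.uint8)
    n,l,s,c=cv2.connectedComponentsWithStats(m); i=1+np.argmax(s[1:,4]); print(s[i],c[i]+[x0,y0]); return c[i]+[x0,y0]
tp=cv2.imread('pics/top0.png');sd=cv2.imread('pics/side0.png')
a=cent(tp,(310,165,345,195),205); b=cent(im,(410,265,470,310),235); c=cent(sd,(305,200,335,225),205)
print(tri([(T,a),(S,c),(W,b)]),tri([(T,a),(W,b)]),tri([(T,a),(S,c)]))
print([plane(C,p,.167).round(4) for C,p in ((T,a),(W,b),(S,c))])
cv2.imwrite('pics/capc.png',np.hstack([cv2.resize(q,(260,260),interpolation=cv2.INTER_CUBIC) for q in (tp[160:200,305:345],im[250:310,405:465],sd[190:240,298:348])]))
plan([((.650,-.187,.20),-15.4)])
E
```

```text
[10  7 15 10 81] [328.77777778 176.66666667]
[ 12  14  29  19 468] [436.57905983 288.89316239]Traceback (most recent call last):
  File "<stdin>", line 8, in <module>
  File "<stdin>", line 6, in cent
    return _wrapfunc(a, 'argmax', axis=axis, out=out, **kwds)
    return bound(*args, **kwds)
ValueError: attempt to get argmax of an empty sequence
```

```bash
python3 - <<'E'
from h import *
im=cv2.imread('pics/wA.png');z=np.load('pics/wA.npz');W=(z['K'],z['r'],z['t'])
T=cal('top');S=cal('side')
tp=cv2.imread('pics/top0.png');sd=cv2.imread('pics/side0.png')
a=(329.5,177.0); b=(436.6,288.9); c=(323.,213.2)
print(tri([(T,a),(S,c),(W,b)]),tri([(T,a),(W,b)]),tri([(T,a),(S,c)]))
print([plane(C,p,.167).round(4) for C,p in ((T,a),(W,b),(S,c))])
cv2.imwrite('pics/capc.png',np.hstack([cv2.resize(q,(260,260),interpolation=cv2.INTER_CUBIC) for q in (tp[160:200,305:345],im[250:310,405:465],sd[190:240,298:348])]))
plan([((.650,-.187,.20),-15.4)])
E
```

```text
(array([ 0.65218153, -0.18668234,  0.16269852]), [np.float64(0.0016406383274370437), np.float64(0.0008699165405222259), np.float64(0.0012360367161235114)]) (array([ 0.65188466, -0.18660746,  0.16225993]), [np.float64(0.0013804432376726373), np.float64(0.0013804432376726442)]) (array([ 0.65114518, -0.18746089,  0.16395078]), [np.float64(0.0008742442567080103), np.float64(0.0008742442567079985)])
[array([ 0.65  , -0.1862,  0.167 ]), array([ 0.6508, -0.1819,  0.167 ]), array([ 0.649 , -0.1906,  0.167 ])]
[8.9, 29.5, 17.2] [0.001, 0.001, -0.0]
[8.9, 29.5, 17.2] [0.001, 0.001, -0.0]
[8.8, 29.5, 17.2] [0.001, 0.001, -0.0]
[8.8, 29.5, 17.2] [0.001, 0.001, -0.0]
[8.8, 29.6, 17.1] [0.001, 0.001, -0.0]
[8.8, 29.6, 17.1] [0.001, 0.001, -0.0]
```

View pics/capc.png

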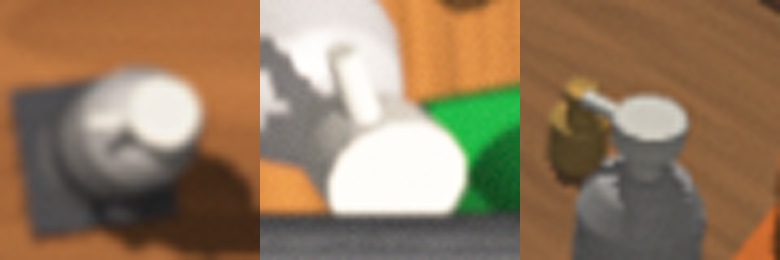

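>>> carry_out:
  series:
    - [0,[8,29.5,17],[0,0,0]]
    - [0,[8,29.5,17],[0,0,0]]
    - [0,[8,29.5,17],[0,0,0]]
    - [0,[8,29.5,17],[0,0,0]]
    - [0,[8,29.5,17],[0,0,0]]
    - [0,[8,29.5,17],[0,0,0]]
    - [0,[0,0,0],[0,0,0]]

```text
time: 2.53
position: [0.6562, -0.1734, 0.1965]
ee_rot: [0.431, 0.557, 0.441, -0.556]
force: [-1.3, -0.3, 0.1]
opening: 0.001
```

```bash
python3 - <<'E'
from h import *
show()
plan([((.650,-.187,.175),-15.4)])
for n in ['side']:
    im=imaging.capture(n); cv2.imwrite('pics/sB.png',cv2.resize(im[120:280,240:440],None,fx=3,fy=3,interpolation=cv2.INTER_CUBIC))
E
```

```text
t 2.53 p [ 0.6562 -0.1734  0.1965] psi -13.86 tilt [-0.009  0.012] F [-1.26 -0.33  0.07] op 0.0010 q [-0.01  0.26]
[21.4, -2.5, 14.9] [0.027, -0.009, 0.011]
```

View pics/sB.png

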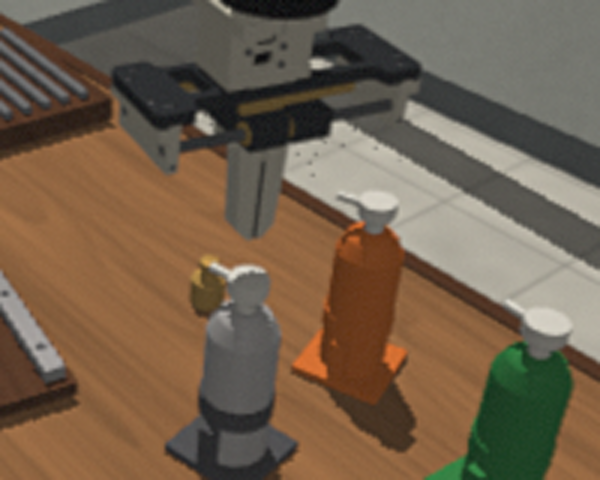

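The side view shows the closed tips just above the white cap and slightly toward +y, as the readout says. I'll correct that and descend.

>>> carry_out:
  series:
    - [0,[4,-2,15],[0.027,-0.009,0.011]]
    - [0,[8,0,0],[0,0,0]]
    - [0,[5,0,0],[0,0,0]]
    - [0,[0,0,0],[0,0,0]]

```text
time: 2.92
position: [0.6495, -0.1747, 0.1782]
ee_rot: [0.427, 0.562, 0.436, -0.559]
force: [-0.2, 0.8, 0.3]
opening: 0.0007
```

```bash
python3 - <<'E'
from h import *
show()
plan([((.650,-.187,.170),-15.4)])
E
```

```text
t 2.92 p [ 0.6495 -0.1747  0.1782] psi -14.77 tilt [-0.004  0.012] F [-0.19  0.77  0.33] op 0.0007 q [-0.01  0.26]
[8.0, 3.6, 11.9] [0.011, -0.011, 0.007]
```

>>> carry_out:
  series:
    - [0,[0,4,12],[0.011,-0.011,0.007]]
    - [0,[0,2,7],[0,0,0]]
    - [0,[0,0,0],[0,0,0]]

```text
time: 3.17
position: [0.6513, -0.1908, 0.1788]
ee_rot: [0.43, 0.562, 0.43, -0.56]
force: [-0.5, 0.7, 0.3]
opening: 0.0004
```

```bash
python3 - <<'E'
from h import *
show()
plan([((.650,-.187,.170),-15.4)])
E
```

```text
t 3.17 p [ 0.6513 -0.1908  0.1788] psi -15.06 tilt [0.002 0.002] F [-0.54  0.69  0.31] op 0.0004 q [0.01 0.27]
[8.8, -2.2, -3.3] [0.006, -0.002, -0.001]
```

>>> carry_out:
  series:
    - [0,[6,-1,-3],[0,0,0]]
    - [0,[6,0,0],[0,0,0]]
    - [0,[5,0,0],[0,0,0]]
    - [0,[5,0,0],[0,0,0]]

```text
time: 3.5
position: [0.6524, -0.1886, 0.1591]
ee_rot: [0.432, 0.563, 0.429, -0.559]
force: [-2.7, 0.5, 7.2]
opening: 0.0004
```

```bash
python3 - <<'E'
from h import *
show()
E
```

```text
t 3.50 p [ 0.6524 -0.1886  0.1591] psi -15.08 tilt [0.007 0.   ] F [-2.72  0.48  7.25] op 0.0004 q [0.   0.28]
```

Contact is made at about 7 N, close to bottom. Pressing a little further until it is clearly on the end stop.

>>> carry_out:
  series:
    - [0,[5,0,0],[0,0,0]]
    - [0,[5,0,0],[0,0,0]]
    - [0,[5,0,0],[0,0,0]]

```text
time: 3.75
position: [0.6525, -0.1886, 0.1582]
ee_rot: [0.432, 0.565, 0.429, -0.557]
force: [-6.9, 3.3, 20.5]
opening: 0.0006
```

```bash
python3 - <<'E'
from h import *
show()
E
```

```text
t 3.75 p [ 0.6525 -0.1886  0.1582] psi -15.01 tilt [0.012 0.003] F [-6.92  3.32 20.5 ] op 0.0006 q [0.01 0.28]
```

The tip stopped at z 0.158 (9 mm down) while the force rose to 20 N, so the cap bottomed. Releasing and heading for bar B.

>>> carry_out:
  series:
    - [0,[-15,0,0],[0,0,0]]
    - [0,[-30,0,0],[0,0,0]]
    - [0,[-30,0,0],[0,0,0]]
    - [0,[0,0,0],[0,0,0]]

```text
time: 4.08
position: [0.6521, -0.1887, 0.237]
ee_rot: [0.433, 0.566, 0.428, -0.556]
force: [0.4, 0.1, 1.8]
opening: 0.0004
```

```bash
python3 - <<'E'
from h import *
show()
im=imaging.capture('side'); cv2.imwrite('pics/sC.png',cv2.resize(im[120:280,240:440],None,fx=3,fy=3,interpolation=cv2.INTER_CUBIC))
plan([((.435,-.375,.235),8)])
E
```

```text
t 4.08 p [ 0.6521 -0.1887  0.237 ] psi -14.99 tilt [0.015 0.003] F [0.4  0.08 1.8 ] op 0.0004 q [-0.    0.25]
[-0.5, -20.0, 29.6] [-0.05, -0.001, -0.001]
[-0.5, -21.5, 28.5] [-0.05, -0.001, -0.001]
[-0.4, -22.9, 27.4] [-0.05, -0.001, -0.001]
[-0.4, -24.2, 26.2] [-0.05, -0.001, -0.001]
[-0.3, -25.5, 25.0] [-0.05, -0.001, -0.001]
[-0.3, -26.7, 23.7] [-0.05, -0.001, -0.001]
[-0.2, -27.9, 22.3] [-0.05, -0.001, -0.001]
[-0.2, -29.0, 20.9] [-0.05, -0.001, -0.001]
```

View pics/sC.png

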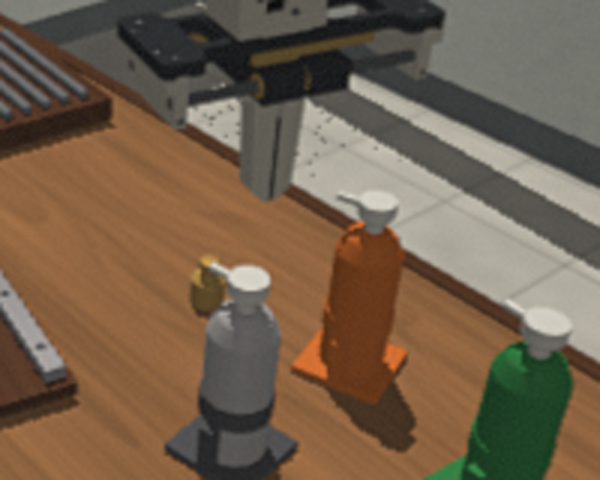

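The cap is back up. Moving so the wrist camera looks down on bar B.

>>> carry_out:
  series:
    - [60,[0,-20,30],[-0.05,0,0]]
    - [60,[0,-21,29],[-0.05,0,0]]
    - [60,[0,-23,27],[-0.05,0,0]]
    - [60,[0,-24,26],[-0.05,0,0]]
    - [60,[0,-25,25],[-0.05,0,0]]
    - [60,[0,-27,24],[-0.05,0,0]]
    - [60,[0,-28,22],[-0.05,0,0]]
    - [60,[0,-29,21],[-0.05,0,0]]
    - [60,[0,0,0],[0,0,0]]
    - [60,[0,0,0],[0,0,0]]

```text
time: 4.97
position: [0.4266, -0.3758, 0.2126]
ee_rot: [0.534, 0.46, 0.547, -0.452]
force: [0.6, 1.3, 0.2]
opening: 0.0592
```

```bash
python3 - <<'E'
from h import *
show()
C=cal('wrist'); im=imaging.capture('wrist'); cv2.imwrite('pics/wB.png',im); np.savez('pics/wB.npz',K=C[0],r=C[1],t=C[2])
print(-C[1].T@C[2])
E
```

```text
t 4.97 p [ 0.4266 -0.3758  0.2126] psi 9.68 tilt [-0.007  0.021] F [0.6  1.27 0.19] op 0.0592 q [0.45 1.08]
[ 0.41431574 -0.29892981  0.38012701]
```

View pics/wB.png

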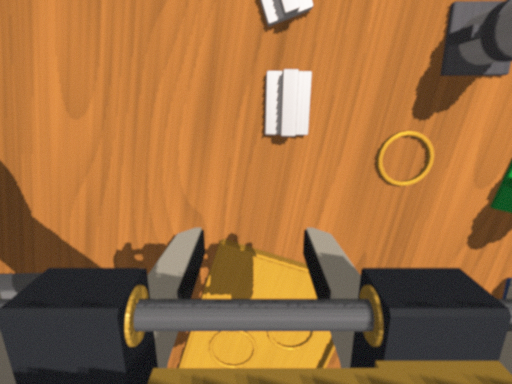

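Bar B is at (288,103), nearly parallel to the jaws' normal. Bar A is at (285,8) at the picture's top and the bangle at (406,158). Enlarging B for corner measurement.

```bash
python3 - <<'E'
from h import *
im=cv2.imread('pics/wB.png')
cv2.imwrite('pics/wBc.png',cv2.resize(im[60:145,250:330],None,fx=7,fy=7,interpolation=cv2.INTER_CUBIC))
E
```

```text
(no output)
```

View pics/wBc.png

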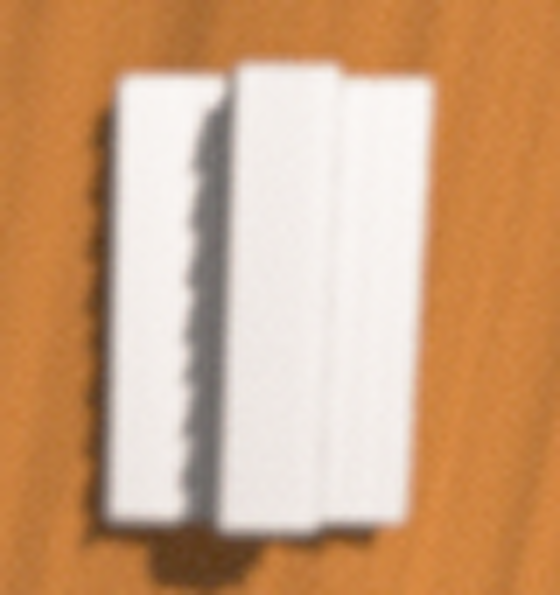

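```bash
python3 - <<'E'
from h import *
z=np.load('pics/wB.npz');W=(z['K'],z['r'],z['t']);T=cal('top');S=cal('side')
f=lambda c:(250+(c[0]+.5)/7-.5,60+(c[1]+.5)/7-.5)
def go(cs,h):
    P=np.array([plane(W,f(c),h) for c in cs]); tl,tr,bl,br=P
    c=P.mean(0); ax=(tl+tr-bl-br)/2; print('c',c.round(4),'len',np.linalg.norm(ax).round(4),'w',np.linalg.norm((tr+br-tl-bl)/2).round(4),'yaw',np.degrees(np.arctan2(-ax[0],ax[1])).round(2)); return c
c1=go([(235,64),(341,64),(217,531),(320,533)],.032)
c2=go([(118,75),(434,77),(105,522),(408,525)],.014)
w=np.mean([f(c) for c in [(235,64),(341,64),(217,531),(320,533)]],0)
# top view rib-top centre: topc ~ (632,375); side rib-top centre sidec ~(329,487)
a=(190+632/3.9,150+375/3.9); b=(175+329/3.1,180+487/3.1)
print('h',tri([(T,a),(W,w)]),tri([(S,b),(W,w)]),tri([(T,a),(S,b)]))
show()
E
```

```text
c [ 0.4512 -0.2903  0.032 ] len 0.0699 w 0.0163 yaw 8.98
c [ 0.4512 -0.2903  0.014 ] len 0.0704 w 0.0506 yaw 8.78
h (array([ 0.4522414 , -0.28932716,  0.02491082]), [np.float64(0.0005554413234720481), np.float64(0.0005554413234720282)]) (array([ 0.45543145, -0.2918049 ,  0.02679123]), [np.float64(0.004706714990379693), np.float64(0.004706714990379766)]) (array([ 0.45625738, -0.29171868,  0.02563095]), [np.float64(0.004169018591339263), np.float64(0.00416901859133937)])
t 5.02 p [ 0.4254 -0.3768  0.2126] psi 9.61 tilt [-0.009  0.019] F [-0.91 -0.69 -1.1 ] op 0.0593 q [0.45 1.08]
```

Rib and flange centres agree at (0.451,-0.290), yaw 8.9°. Measured lengths of 70 and 50/16 mm match the stated heights. Now above it.

```bash
python3 - <<'E'
from h import *
plan([((.4512,-.2903,.06),8.9)])
E
```

```text
[30.8, 8.2, -15.6] [0.002, -0.004, 0.001]
[30.7, 8.1, -15.7] [0.002, -0.004, 0.001]
[30.7, 8.0, -15.9] [0.002, -0.004, 0.001]
[30.6, 7.9, -16.0] [0.002, -0.004, 0.001]
[30.6, 7.9, -16.1] [0.002, -0.004, 0.001]
```

>>> carry_out:
  series:
    - [45,[30,8,-16],[0.002,-0.004,0.001]]
    - [45,[30,8,-16],[0.002,-0.004,0.001]]
    - [45,[30,8,-16],[0.002,-0.004,0.001]]
    - [45,[29,8,-16],[0.002,-0.004,0.001]]
    - [45,[29,8,-16],[0.002,-0.004,0.001]]
    - [45,[0,0,0],[0,0,0]]
    - [45,[0,0,0],[0,0,0]]

```text
time: 5.6
position: [0.4576, -0.2831, 0.0577]
ee_rot: [0.54, 0.457, 0.538, -0.458]
force: [-0.1, -1.7, 1.2]
opening: 0.0451
```

```bash
python3 - <<'E'
from h import *
show()
plan([((.4512,-.2903,.05),8.9)])
E
```

```text
t 5.60 p [ 0.4576 -0.2831  0.0577] psi 9.42 tilt [ 0.002 -0.003] F [-0.08 -1.67  1.24] op 0.0451 q [0.32 1.01]
[7.7, -7.5, 6.0] [0.009, 0.003, -0.001]
```

>>> carry_out:
  series:
    - [45,[5,-7.5,6],[0.009,0.003,-0.001]]
    - [45,[10,0,0],[0,0,0]]
    - [45,[8,0,0],[0,0,0]]
    - [45,[0,0,0],[0,0,0]]

```text
time: 5.93
position: [0.453, -0.2956, 0.0366]
ee_rot: [0.54, 0.46, 0.534, -0.461]
force: [0.4, -0.0, 0.3]
opening: 0.045
```

```bash
python3 - <<'E'
from h import *
show()
plan([((.4512,-.2903,.018),8.9)])
C=cal('wrist');im=imaging.capture('wrist'); cv2.imwrite('pics/wC.png',im)
im=imaging.capture('side'); cv2.imwrite('pics/sD.png',cv2.resize(im[220:384,180:380],None,fx=3,fy=3,interpolation=cv2.INTER_CUBIC))
E
```

```text
t 5.93 p [ 0.453  -0.2956  0.0366] psi 8.78 tilt [ 0.006 -0.006] F [ 0.4  -0.03  0.34] op 0.0450 q [0.36 1.03]
[18.6, -1.0, -5.7] [-0.002, 0.007, -0.005]
```

View pics/sD.png

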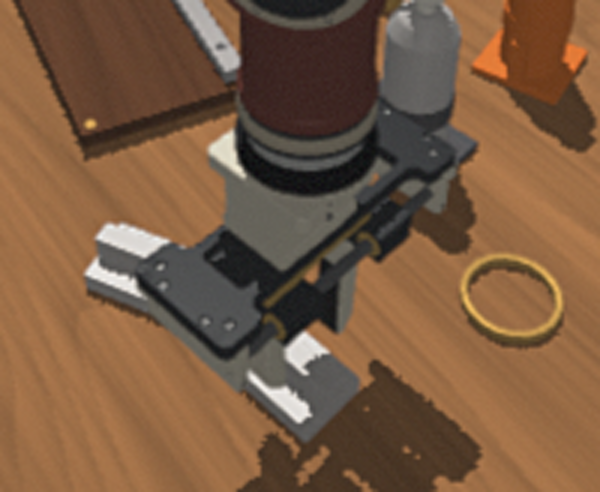

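View pics/wC.png

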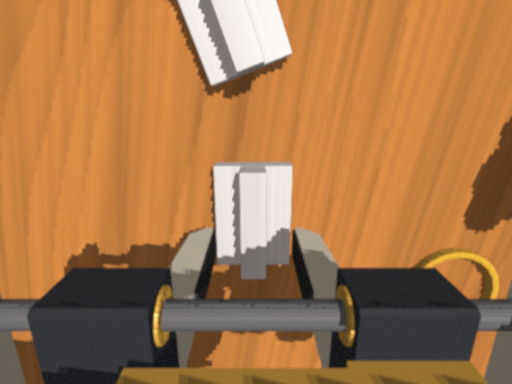

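The bar is centred between the jaws, with the rib at (253,220). Bar A is clear, at (235,40). Lowering to just over the flange and gripping.

>>> carry_out:
  series:
    - [45,[7,-1,-5],[-0.002,0.007,-0.005]]
    - [45,[7,0,-1],[0,0,0]]
    - [45,[4,0,0],[0,0,0]]
    - [14,[0,0,0],[0,0,0]]
    - [10,[0,0,0],[0,0,0]]
    - [10,[0,0,0],[0,0,0]]
    - [10,[0,0,0],[0,0,0]]
    - [10,[0,0,0],[0,0,0]]
  grip_force: 40

```text
time: 6.7
position: [0.4523, -0.2906, 0.0191]
ee_rot: [0.539, 0.46, 0.536, -0.459]
force: [0.5, -0.9, -0.4]
opening: 0.0164
```

```bash
python3 - <<'E'
from h import *
show()
E
```

```text
t 6.70 p [ 0.4523 -0.2906  0.0191] psi 8.86 tilt [ 0.004 -0.002] F [ 0.49 -0.91 -0.41] op 0.0164 q [0.36 1.04]
```

Gripped at 16.4 mm, the rib's width. Lifting, then to a viewpoint near the corner.

```bash
python3 - <<'E'
from h import *
plan([((.452,-.290,.13),None),((.545,.03,.15),-13.5)])
E
```

```text
[-37.0, 0.0, -0.1] [0.0, 0.0, 0.0]
[-37.0, 0.0, -0.1] [0.0, 0.0, 0.0]
[-37.0, 0.0, -0.1] [0.0, 0.0, 0.0]
[-2.2, 15.7, -33.5] [0.043, 0.0, -0.0]
[-2.2, 14.2, -34.2] [0.043, 0.0, -0.0]
[-2.2, 12.7, -34.8] [0.043, 0.0, -0.0]
[-2.2, 11.2, -35.3] [0.043, 0.0, -0.0]
[-2.2, 9.7, -35.7] [0.043, 0.0, -0.0]
[-2.2, 8.1, -36.1] [0.043, 0.0, -0.0]
[-2.2, 6.5, -36.4] [0.043, 0.0, -0.0]
[-2.2, 4.9, -36.7] [0.043, 0.0, -0.0]
[-2.2, 3.4, -36.9] [0.043, 0.0, -0.0]
```

>>> carry_out:
  series:
    - [10,[-30,0,0],[0,0,0]]
    - [10,[-37,0,0],[0,0,0]]
    - [10,[-37,0,0],[0,0,0]]
    - [10,[-2,15,-33],[0.043,0,0]]
    - [10,[-2,14,-34],[0.043,0,0]]
    - [10,[-2,13,-35],[0.043,0,0]]
    - [10,[-2,11,-35],[0.043,0,0]]
    - [10,[-2,10,-36],[0.043,0,0]]
    - [10,[-2,8,-36],[0.043,0,0]]
    - [10,[-2,6,-36],[0.043,0,0]]
    - [10,[-2,5,-37],[0.043,0,0]]
    - [10,[0,0,0],[0,0,0]]

```text
time: 7.7
position: [0.5371, 0.0026, 0.1416]
ee_rot: [0.443, 0.551, 0.443, -0.551]
force: [0.1, 2.8, -3.1]
opening: 0.0155
```

```bash
python3 - <<'E'
from h import *
show()
C=cal('wrist'); im=imaging.capture('wrist'); cv2.imwrite('pics/wD.png',im); np.savez('pics/wD.npz',K=C[0],r=C[1],t=C[2])
print(-C[1].T@C[2])
E
```

```text
t 7.70 p [0.5371 0.0026 0.1416] psi -12.46 tilt [0.    0.001] F [ 0.09  2.76 -3.11] op 0.0155 q [-0.38  0.12]
[0.55491626 0.08210543 0.3074397 ]
```

View pics/wD.png

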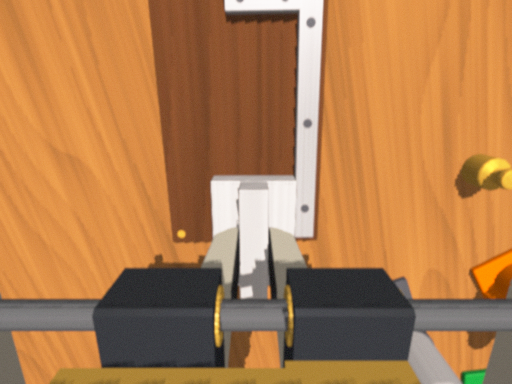

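The bar hangs straight in the jaws (rib (253,240)). The corner of fence and stop is near (298,12) and the fence's inner edge runs down to (296,175). Enlarging it.

```bash
python3 - <<'E'
from h import *
im=cv2.imread('pics/wD.png')
a=cv2.resize(im[0:60,215:335],None,fx=6,fy=6,interpolation=cv2.INTER_CUBIC)
b=cv2.resize(im[190:245,250:330],None,fx=6,fy=6,interpolation=cv2.INTER_CUBIC)
w=np.zeros((700,720,3),np.uint8);cv2.imwrite('pics/wDc.png',a);cv2.imwrite('pics/wDd.png',b)
w=cv2.imread('pics/wA.png');cv2.imwrite('pics/wAd.png',cv2.resize(w[120:180,260:340],None,fx=6,fy=6,interpolation=cv2.INTER_CUBIC))
g=cv2.cvtColor(im,cv2.COLOR_BGR2GRAY).astype(int)
for r in (20,40,60,80,100,120,140,160,165): 
    d=np.diff(g[r,270:330]); 
    print(r,'in',270+np.argmax(d[:33]),g[r,290:304].tolist(),'out',270+40+np.argmin(d[40:]))
E
```

```text
20 in 298 [62, 63, 74, 75, 79, 80, 74, 69, 96, 174, 237, 247, 247, 247] out 322
40 in 298 [97, 98, 100, 99, 98, 89, 80, 80, 127, 197, 239, 243, 242, 241] out 321
60 in 297 [98, 100, 96, 97, 95, 81, 72, 93, 158, 221, 237, 237, 236, 237] out 320
80 in 297 [98, 96, 95, 97, 88, 72, 73, 115, 182, 226, 233, 231, 230, 231] out 319
100 in 297 [96, 98, 96, 91, 82, 67, 89, 145, 206, 227, 228, 226, 229, 227] out 318
120 in 296 [92, 89, 94, 86, 72, 72, 109, 169, 209, 224, 224, 222, 220, 207] out 317
140 in 296 [97, 94, 97, 83, 72, 85, 140, 196, 222, 220, 221, 223, 222, 219] out 316
160 in 295 [94, 97, 93, 78, 77, 104, 161, 205, 223, 222, 224, 222, 219, 217] out 316
165 in 295 [93, 89, 79, 63, 66, 113, 168, 210, 222, 222, 222, 222, 219, 216] out 315
```

View pics/wDc.png

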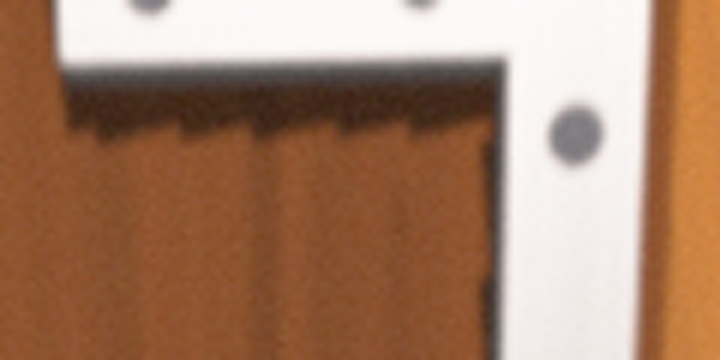

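View pics/wDd.png

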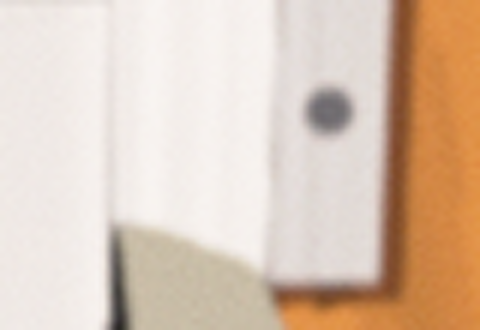

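View pics/wAd.png

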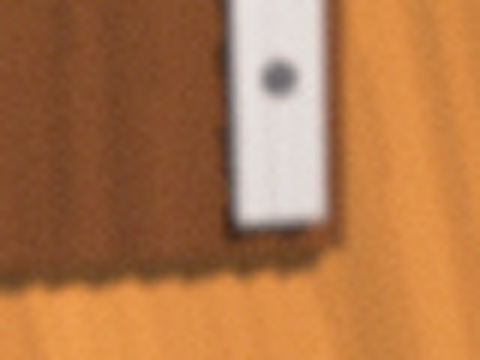

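```bash
python3 - <<'E'
from h import *
def ld(n): z=np.load(f'pics/{n}.npz');return (z['K'],z['r'],z['t'])
D=ld('wD');A=ld('wA');T=cal('top');h=.030
E=np.array([plane(D,p,h) for p in [(298.8,12),(298.5,20),(298,40),(297.6,60),(297.1,80),(296.6,100),(296.2,120),(295.8,140),(295.5,160)]])
Q=np.array([plane(D,p,h) for p in [(322.5,20),(321.5,40),(320.5,60),(319.5,80),(318.5,100),(317.5,120),(316.5,140)]])
def fit(P):
    c=P.mean(0);u,s,v=np.linalg.svd(P-c);d=v[0];d=d*np.sign(d[1]);return c,d,np.degrees(np.arctan2(-d[0],d[1]))
c,d,y=fit(E);print('fence yaw in',y,'out',fit(Q)[2])
n=np.array([d[1],-d[0],0]); print('width',((Q-c)@n).mean())
k=plane(D,(298.8,9.6),h); print('corner top',k)
sl=plane(D,(224.9,10.6),h); v=k-sl; print('stop: len',np.linalg.norm(v),'yaw',np.degrees(np.arctan2(v[1],v[0])))
br=plane(D,(312.9,236.8),h); print('fence end outer D',br,'len corner->end along',(k-br)@d)
print('tri end outer',tri([(D,(312.9,236.8)),(A,(314.1,155.9))]), 'A in end',plane(A,(298.7,156.6),h),'perp to line',(plane(A,(298.7,156.6),h)-c)@n)
# top view corner inner: topc (105,172)
print('corner tri top/D',tri([(D,(298.8,9.6)),(T,(190+105/3.9,150+174/3.9))]),plane(T,(190+105/3.9-.4,150+174/3.9-.4),h))
print('top fence yaw',[fit(np.array([plane(T,(190+a/3.9,150+b/3.9),h) for a,b in q]))[2] for q in ([(105,172),(348,227)],[(85,142),(355,202)])])
E
```

```text
fence yaw in -11.472693271552261 out -11.940941010867247
width 0.019003600149291346
corner top [0.60502121 0.14056261 0.03      ]
stop: len 0.05917586649644291 yaw -11.800518696799928
fence end outer D [ 0.58396737 -0.05862325  0.03      ] len corner->end along 0.19939368318676193
tri end outer (array([ 0.58358892, -0.05588081,  0.03549806]), [np.float64(0.0001988051443697059), np.float64(0.00019880514436966792)]) A in end [ 0.56536276 -0.05284634  0.03      ] perp to line -0.00033510450835000296
corner tri top/D (array([0.60062493, 0.13687194, 0.05044381]), [np.float64(0.0009361699044774191), np.float64(0.0009361699044775813)]) [0.60270845 0.14067046 0.03      ]
top fence yaw [np.float64(-11.044583939092488), np.float64(-10.82877097008697)]
```

Heights and sizes agree: fence width 19 against 18 mm, stop 59 against 60 mm, fence end at about 0.033 against 0.030 m. The top view's corner alone gives a poor height because its baseline is narrow, but on the plane it agrees within 2 mm. The corner is at about (0.604,0.1405), yaw -11.6°, so the seated bar centre is at about (0.5725,0.111).

```bash
python3 - <<'E'
from h import *
plan([((.5577,.0989,.07),-11.6)],step=.035)
E
```

```text
[17.8, -0.1, -25.8] [-0.004, 0.001, 0.0]
[17.8, 0.0, -25.8] [-0.004, 0.001, 0.0]
[17.8, 0.1, -25.8] [-0.004, 0.001, 0.0]
[17.9, 0.2, -25.8] [-0.004, 0.001, 0.0]
```

>>> carry_out:
  series:
    - [10,[15,0,-25],[-0.004,0.001,0]]
    - [10,[17,0,-25],[-0.004,0.001,0]]
    - [10,[17,0,-25],[-0.004,0.001,0]]
    - [10,[17,0,-20],[-0.004,0.001,0]]
    - [10,[0,0,-4],[0,0,0]]
    - [10,[0,0,0],[0,0,0]]

```text
time: 8.25
position: [0.5563, 0.0921, 0.0732]
ee_rot: [-0.447, -0.548, -0.445, 0.55]
force: [0.3, -1.1, -1.5]
opening: 0.0156
```

```bash
python3 - <<'E'
from h import *
show()
plan([((.5577,.0989,.045),-11.6)],step=.04)
C=cal('wrist'); im=imaging.capture('wrist'); cv2.imwrite('pics/wE.png',im); np.savez('pics/wE.npz',K=C[0],r=C[1],t=C[2])
E
```

```text
t 8.25 p [0.5563 0.0921 0.0732] psi -11.85 tilt [-0.001 -0.004] F [ 0.32 -1.08 -1.53] op 0.0156 q [-0.49  0.02]
[28.1, -0.1, -7.1] [-0.004, 0.005, -0.0]
```

View pics/wE.png

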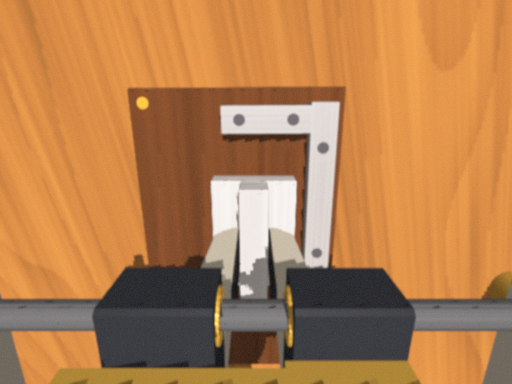

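The bar is straight, with clear gaps: to the fence (295→306) and to the stop (rows 135→177). Re-measuring the corner from here.

```bash
python3 - <<'E'
from h import *
z=np.load('pics/wE.npz');W=(z['K'],z['r'],z['t']);im=cv2.imread('pics/wE.png')
cv2.imwrite('pics/wEc.png',cv2.resize(im[95:195,200:330],None,fx=6,fy=6,interpolation=cv2.INTER_CUBIC))
D=np.load('pics/wD.npz');D=(D['K'],D['r'],D['t'])
for p in [(307,133),(308,133)]:
    print(plane(W,p,.030), tri([(D,(298.8,9.6)),(W,p)]))
E
```

```text
[0.60384195 0.14231013 0.03      ] (array([0.6051772 , 0.14156786, 0.02542447]), [np.float64(0.0006628209107193806), np.float64(0.0006628209107195356)])
[0.60449963 0.1421717  0.03      ] (array([0.60547954, 0.14149961, 0.02563483]), [np.float64(0.00032603038904761335), np.float64(0.0003260303890475202)])
```

View pics/wEc.png

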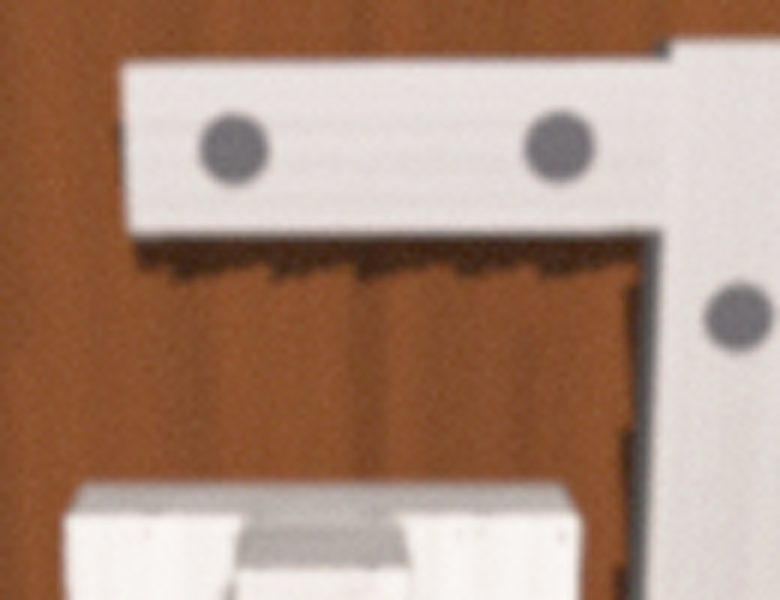

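>>> carry_out:
  series:
    - [10,[10,0,-5],[-0.004,0.005,0]]
    - [10,[10,0,-2],[0,0,0]]
    - [10,[10,0,0],[0,0,0]]
    - [10,[4,0,0],[0,0,0]]
    - [10,[3,0,0],[0,0,0]]
    - [10,[3,0,0],[0,0,0]]

```text
time: 8.8
position: [0.5606, 0.0901, 0.0367]
ee_rot: [0.445, 0.553, 0.442, -0.549]
force: [-7.4, 2.3, 39.2]
opening: 0.0154
```

```bash
python3 - <<'E'
from h import *
show()
plan([((.5735,.112,.037),-11.6)])
E
```

```text
t 8.80 p [0.5606 0.0901 0.0367] psi -12.31 tilt [ 0.008 -0.001] F [-7.44  2.33 39.18] op 0.0154 q [-0.46  0.06]
[-0.2, 8.0, -24.1] [-0.012, -0.001, -0.008]
```

The bar landed on the board at z 0.0367. The push is too firm for sliding, so I'll ease it and slide toward the stop and fence in small steps.

>>> carry_out:
  series:
    - [10,[-2,0,0],[-0.012,-0.001,-0.008]]
    - [10,[0,1,-6],[0,0,0]]
    - [10,[0,1,-7],[0,0,0]]
  grip_force: 60

```text
time: 9.05
position: [0.5667, 0.0994, 0.0409]
ee_rot: [0.446, 0.55, 0.444, -0.548]
force: [-0.4, -0.1, -1.6]
opening: 0.0157
```

```bash
python3 - <<'E'
from h import *
show()
plan([((.5735,.112,.037),-11.6)])
E
```

```text
t 9.05 p [0.5667 0.0994 0.0409] psi -11.93 tilt [ 0.003 -0.   ] F [-0.43 -0.15 -1.62] op 0.0157 q [-0.48  0.04]
[4.0, 4.0, -13.7] [-0.006, -0.0, -0.003]
```

>>> carry_out:
  series:
    - [10,[2,0,-6],[-0.006,0,-0.003]]
    - [10,[1.5,0,-5],[0,0,0]]
    - [10,[1,0,-4],[0,0,0]]

```text
time: 9.3
position: [0.5703, 0.1127, 0.0368]
ee_rot: [-0.449, -0.547, -0.446, 0.549]
force: [-7.8, -11.0, 21.3]
opening: 0.0151
```

```bash
python3 - <<'E'
from h import *
show()
plan([((.5735,.112,.037),-11.6)])
E
```

```text
t 9.30 p [0.5703 0.1127 0.0368] psi -11.53 tilt [ 0.    -0.005] F [ -7.8  -11.05  21.28] op 0.0151 q [-0.5   0.02]
[-0.2, 3.3, 0.0] [0.001, 0.004, -0.001]
```

The stop is reached (about 12 N along -y of the board). Now sliding to the fence with light down force.

>>> carry_out:
  series:
    - [10,[0,2,-1],[0,0,0]]
    - [10,[0,3,-1],[0,0,0]]
    - [10,[0.5,3,-1],[0,0,0]]

```text
time: 9.55
position: [0.5745, 0.1117, 0.037]
ee_rot: [-0.447, -0.543, -0.447, 0.552]
force: [-12.1, -2.6, 18.9]
opening: 0.0155
```

```bash
cat >> h.py <<'E'
def bf():
    s,M=st(); a=np.radians(-11.6); B=np.array([[np.cos(a),np.sin(a),0],[-np.sin(a),np.cos(a),0],[0,0,1]])
    print('F board',(B@s['force']).round(1),'TCP rel corner mm',(B@(s['position']-[.605,.141,.018])*1000).round(1))
E
python3 - <<'E'
from h import *
show();bf()
E
```

```text
t 9.55 p [0.5745 0.1117 0.037 ] psi -11.51 tilt [-0.01  -0.009] F [-12.07  -2.64  18.9 ] op 0.0155 q [-0.5   0.01]
F board [-11.3  -5.   18.9] TCP rel corner mm [-24.  -34.9  19. ]
```

At the corner within 1 mm, with fence contact. Checking by camera, including gaps and flatness.

```bash
python3 - <<'E'
from h import *
im=imaging.capture('wrist'); cv2.imwrite('pics/wF.png',cv2.resize(im[80:280,180:380],None,fx=3,fy=3,interpolation=cv2.INTER_CUBIC))
s=imaging.capture('side'); cv2.imwrite('pics/sF.png',cv2.resize(s[150:280,160:300],None,fx=4.5,fy=4.5,interpolation=cv2.INTER_CUBIC))
plan([((.5735,.112,.037),-11.6)])
show()
E
```

```text
[0.1, -1.1, -0.1] [0.002, 0.011, 0.008]
t 9.65 p [0.5745 0.1117 0.0371] psi -11.51 tilt [-0.01  -0.009] F [-7.79 -2.45 11.71] op 0.0154 q [-0.5   0.01]
```

View pics/wF.png

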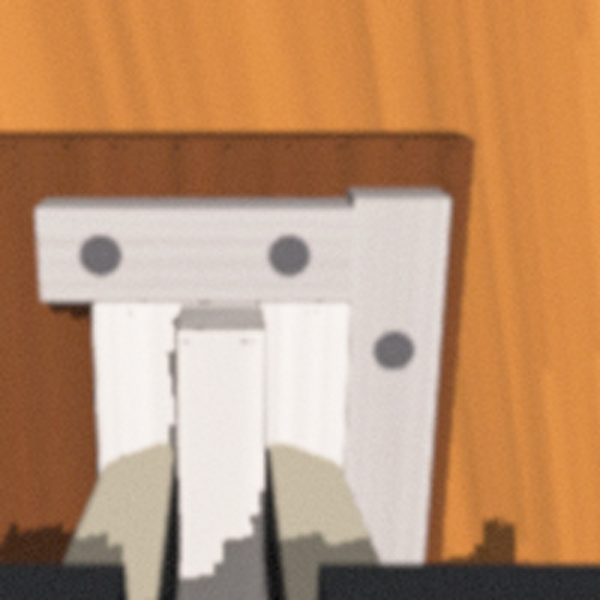

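View pics/sF.png

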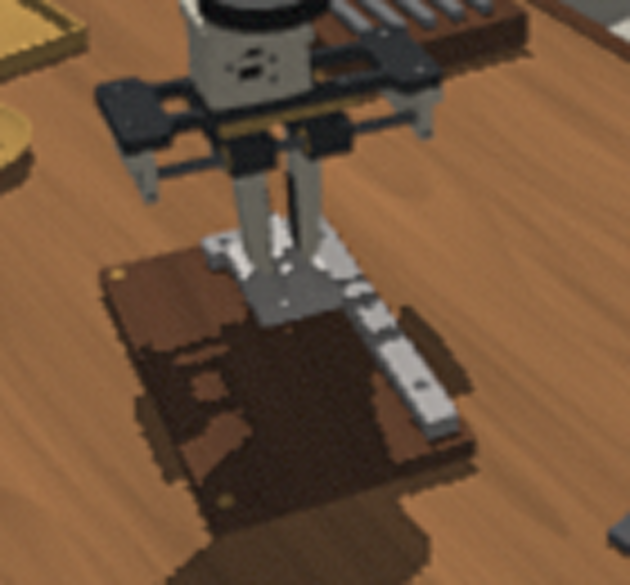

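No gap shows at fence or stop: the flange meets both edges, at columns ~347 and row ~303 of the crop. I'll straighten the small tilt, nudge to the stop, then make the diagonal push.

>>> carry_out:
  series:
    - [10,[0.5,0.5,-2],[0.002,0.011,0.008]]
    - [10,[0.5,1,-2],[0,0,0]]
    - [10,[3,3,0],[0,0,0]]
    - [10,[3,3,0],[0,0,0]]
  grip_force: 60

```text
time: 9.98
position: [0.5744, 0.1117, 0.0368]
ee_rot: [-0.442, -0.543, -0.452, 0.553]
force: [-13.3, -0.9, 29.8]
opening: 0.0156
```

```bash
python3 - <<'E'
from h import *
show();bf()
for i in range(3): imaging.capture('top'); bf()
show()
E
```

```text
t 9.98 p [0.5744 0.1117 0.0368] psi -11.59 tilt [-0.019  0.002] F [-13.28  -0.85  29.75] op 0.0156 q [-0.49  0.02]
F board [-12.8  -3.5  29.8] TCP rel corner mm [-24.1 -34.8  18.8]
F board [-12.   -3.   26.8] TCP rel corner mm [-24.1 -34.8  18.8]
F board [-12.1  -3.6  26.1] TCP rel corner mm [-24.1 -34.8  18.8]
F board [-12.1  -2.7  26.6] TCP rel corner mm [-24.1 -34.8  18.8]
t 10.13 p [0.5744 0.1118 0.0368] psi -11.59 tilt [-0.019  0.002] F [-12.36  -0.17  26.64] op 0.0154 q [-0.49  0.02]
```

The force holds steady, but the tool leans about 1°. Pushing again with a counter-turn and a bit more sideways.

>>> carry_out:
  series:
    - [10,[2,2,0],[0,0,0.03]]
    - [10,[3,4,-1],[0,0,0.03]]
    - [10,[3,5,-1],[0,0,0.02]]
    - [10,[3,5,-1],[0,0,0.02]]

```text
time: 10.47
position: [0.5747, 0.1118, 0.0366]
ee_rot: [0.459, 0.558, 0.435, -0.537]
force: [-13.6, -2.0, 31.0]
opening: 0.0155
```

```bash
python3 - <<'E'
from h import *
show();bf()
for i in range(2): imaging.capture('top'); bf()
show()
im=imaging.capture('wrist'); cv2.imwrite('pics/wG.png',cv2.resize(im[80:280,180:380],None,fx=3,fy=3,interpolation=cv2.INTER_CUBIC))
E
```

```text
t 10.47 p [0.5747 0.1118 0.0366] psi -11.54 tilt [ 0.044 -0.008] F [-13.63  -2.05  30.95] op 0.0155 q [-0.5   0.03]
F board [-12.9  -4.7  31. ] TCP rel corner mm [-23.8 -34.7  18.6]
F board [-11.8  -4.9  30.2] TCP rel corner mm [-23.9 -34.7  18.7]
F board [-12.7  -4.1  31.2] TCP rel corner mm [-23.9 -34.7  18.7]
t 10.57 p [0.5746 0.1118 0.0367] psi -11.54 tilt [ 0.044 -0.008] F [-13.31  -1.47  31.2 ] op 0.0157 q [-0.5   0.03]
```

View pics/wG.png

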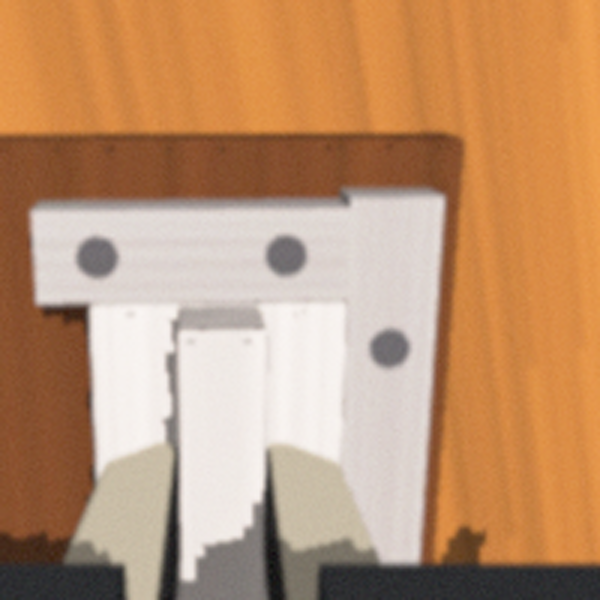

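The correction overshot: the lean is now +2.5° the other way. Backing it off.

>>> carry_out:
  series:
    - [10,[0.5,1,-1],[0,-0.005,-0.03]]
    - [10,[0.5,1,-1],[0,0,-0.015]]
    - [10,[0.5,1,-1],[0,0,0]]

```text
time: 10.87
position: [0.5746, 0.1117, 0.037]
ee_rot: [-0.447, -0.544, -0.447, 0.552]
force: [-5.6, -3.1, 8.7]
opening: 0.0154
```

```bash
python3 - <<'E'
from h import *
show();bf(); print(st()[0]['moment'])
E
```

```text
t 10.87 p [0.5746 0.1117 0.037 ] psi -11.61 tilt [-0.009 -0.006] F [-5.6  -3.06  8.75] op 0.0154 q [-0.5   0.01]
F board [-4.9 -4.1  8.7] TCP rel corner mm [-23.9 -34.8  19. ]
[-0.70589655  1.16707818  0.10363742]
```

>>> carry_out:
  series:
    - [10,[0.5,1,-1],[0,0.005,0.012]]
    - [10,[2.5,7,-1],[0,0,0.012]]

```text
time: 11.03
position: [0.5745, 0.1118, 0.0364]
ee_rot: [-0.447, -0.546, -0.447, 0.55]
force: [-27.4, -0.2, 47.2]
opening: 0.0152
```

```bash
python3 - <<'E'
from h import *
show();bf()
for i in range(2): imaging.capture('top'); bf()
show(); print(st()[0]['moment'])
E
```

```text
t 11.03 p [0.5745 0.1118 0.0364] psi -11.57 tilt [-0.004 -0.003] F [-27.38  -0.23  47.21] op 0.0152 q [-0.49  0.02]
F board [-26.8  -5.7  47.2] TCP rel corner mm [-24.  -34.8  18.4]
F board [-17.1  -5.2  30.3] TCP rel corner mm [-24.1 -34.7  18.5]
F board [-17.1  -5.7  29.4] TCP rel corner mm [-24.  -34.7  18.5]
t 11.13 p [0.5745 0.1118 0.0365] psi -11.56 tilt [-0.004 -0.003] F [-17.88  -2.17  29.36] op 0.0152 q [-0.49  0.02]
[-0.47488733  4.03877396  0.10512066]
```

Good: 17 N on the fence, 29 N down, 5 N on the stop, with a tilt of 0.2°. Final visual checks, also that the push stays and that other objects are unmoved.

```bash
python3 - <<'E'
from h import *
im=imaging.capture('wrist'); a=cv2.resize(im[100:260,190:350],(400,400),interpolation=cv2.INTER_CUBIC)
s=imaging.capture('side'); b=cv2.resize(s[170:250,180:280],(390,400),interpolation=cv2.INTER_CUBIC)
cv2.imwrite('pics/end1.png',np.hstack([a,b]))
t=imaging.capture('top'); cv2.imwrite('pics/end2.png',t)
t0=cv2.imread('pics/top0.png')
d=cv2.absdiff(t,t0).max(2)
for n,(u,v,r) in dict(pan=(135,233,22),bangle=(363,197,14),weight=(274,148,10),barA=(314,255,18),can=(322,182,20),orange=(317,135,18),green=(371,145,20)).items(): print(n,d[v-r:v+r,u-r:u+r].mean().round(1),(d[v-r:v+r,u-r:u+r]>50).mean().round(3))
bf();show()
E
```

```text
pan 16.6 0.0
bangle 16.3 0.0
weight 16.0 0.0
barA 25.9 0.138
can 14.0 0.0
orange 14.8 0.0
green 13.4 0.0
F board [-15.9  -6.1  29.9] TCP rel corner mm [-24.1 -34.7  18.5]
t 11.28 p [0.5745 0.1118 0.0365] psi -11.56 tilt [-0.003 -0.003] F [-16.77  -2.75  29.89] op 0.0154 q [-0.49  0.02]
```

View pics/end1.png

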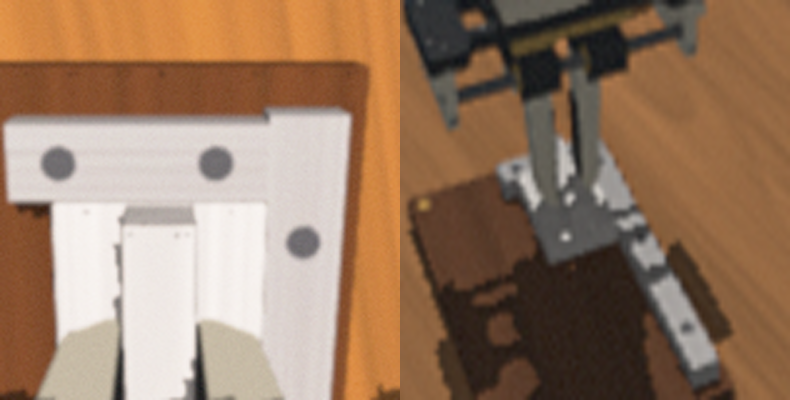

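View pics/end2.png

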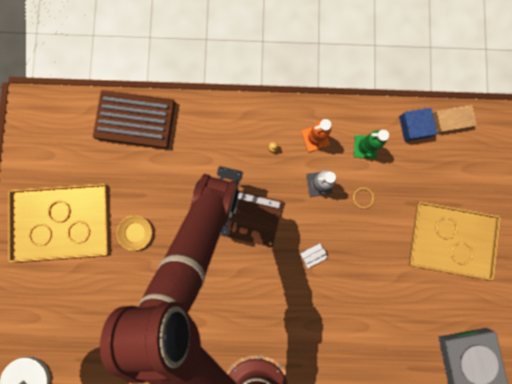

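The bar sits tight against fence and stop. Everything else is where it was, bar A still at (314,255) with only the arm's shadow beside it. The push is steady, so I'm handing in.

```bash
python3 - <<'E'
from h import *
print(ctrl.close_job()); bf(); show()
E
```

```text
the job is handed in; nothing more can be done
None
the job is handed in; nothing more can be done
```

The job is handed in, at 11.3 s of the 58 s allowed. The bar was seated in the corner and still held under a diagonal push.

- **Air can:** I pressed the cap of the plain can about 9 mm. The tip stopped at z 0.158 m while the force rose to 20 N, so it bottomed. A side picture showed it back up before I went for the bar.
- **Bar:** I took the right-most bar by its rib, laid it rib up on the board and worked it against the stop and then the fence.
- **Last readings:** The force was about 16 N on the fence, 30 N down and 6 N on the stop, steady over the 0.25 s I watched it.
- **Last pictures:** There was no visible gap at fence or stop, and the other things on the bench had not moved.

**Checks that disagreed or overshot:**
- The measured bar centre was within about 1 mm of the expected seat, inside the 2 mm calibration. The top camera gave a wrong height for the corner, so I used the wrist views.
- The first touchdown on the board reached 39 N, and the final push peaked briefly at 47 N down before settling. Both went through the held bar and stayed far below the 120 N wrist limit.
- One tilt correction overshot to 2.5°. I undid it, and the final tilt was 0.2°.

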